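# Close the data logger's battery bay

## Robot

A 6-joint arm with a two-finger parallel gripper is mounted at the origin on a cart in front of the work surface, level with it; the furniture and walls round the work are solid. World frame = base frame: x ahead of the robot, y to its left, z up, the work surface at z = 0. Lengths are in m, angles in rad, forces in N, time in s.
With the tool pointing down it reaches from about 0.35 to 0.975 m from the base axis. Payload 7.1 kg.
Tool frame: the origin (TCP) lies midway between the tips of the shut fingers; the grasp point (between the pads) lies behind it (pinch_z is the z of the grasp point in the tool frame, in m); z points along the fingers, y is the line along which they close (so a half turn about z gives the same grasp; the last joint's range is limited). The gripper opens to 88 mm and grips with 3 to 60 N. Pads are 20 mm wide; open, the fingers measure 115 mm over their backs; the gripper's body (75 mm by 178 mm) begins 61 mm behind the grasp point.
Start: joints at [-1.201, 0.423, 1.63, -0, 1.089, -0.019], TCP at [0.237, -0.578, 0.223] pointing down, gripper open.
Joint ranges: [-3, 3], [-0.9, 2.11], [0.09, 2.58], [-1.31, 4.45], [0.11, 2.69], [-2.54, 2.54]. Speed limits (rad/s): [2.39, 2.39, 3.01, 3.14, 3.14, 3.14].

## Interface

Orientations are given as a unit quaternion [x, y, z, w].
In Python, from station import get_state, capture, camera_params, hand_in, pinch_z gives the robot as it stands.
- The arm moves only by the tool servo_tool, never from a script. Its argument "deltas" is one flat list of numbers, 7 for each row, row after row: the shift along the tool's x, y, z in m, then the turn, a rotation vector about the tool's x, y, z in degrees, then the opening, from -1 (shut) to 1 (fully open). In form: [x, y, z, ax, ay, az, claw, x, y, z, ax, ay, az, claw, ...]. A call has exactly 5 rows; each row is the pose to reach, as a shift and turn from the pose commanded when the call began, along the tool's axes at that moment; what a row does not reach only later rows make up. A row lasts 1/12 s, in which the tool goes at most 41.7 mm and 7.16 degrees, less where a joint would pass 70% of its speed; a pose out of reach is approached as far as the arm can. A call with a gripper value outside its range is refused whole. The fingers move at their own pace and stop on an object; "grip_force" is the grip in N (left out, the last holds). Time passes only in rows, so rows that repeat a pose let the fingers close, or fill a call up. It gives the time, the measured TCP pose, the force, the opening and the grip force at its end, in the units of the state.
- get_state(): the state, without advancing time (a new reading comes with each control period).
- capture(name): name is "side" or "top"; returns (picture, depth): 384x512x3 uint8, red, green, blue; 384x512 float32, m along the optical axis (not along the pixel's ray), 0 where there is no reading.
- camera_params(name): a dict with "intrinsics" (3x3 intrinsics, pixels), "distortion" ([k1, k2, p1, p2, k3] as OpenCV has them; the pictures are not rectified), "R" (3x3) and "t" (3): a world point X has camera coordinates R X + t. Camera axes: x right, y down, z forward; pixel columns grow to the right and rows downward; lengths in m; the calibration is good to about 2 mm. A picture is of the moment at which its call begins. camera_params takes no time and is no camera call.
- hand_in(): hands the job in; it is judged then, once.
The state is a dict: "t": time; "qpos": joint angles; "joint_velocities": joint speeds; "joint_efforts": joint torques, N m; "eef_pos": TCP position; "eef_rot": TCP orientation; "contact_force": force on the tool from outside, world axes, zero at the start; "wrist_torque": the same for the moment, N m; "opening": opening from 0.0 (shut) to 1.0 (fully open); "gripper_force": force on a finger pad.
Only numpy, scipy, OpenCV 4.12 (cv2) and the standard library are available. Lean on these libraries where they do the work, as an engineer would, in place of code of your own. Each camera call takes 0.05 s, during which the arm holds its last target. There are 200 camera calls.

## Task

The data logger has fresh cells in its battery bay: put the cover back on. Tuck the cover's tongue in under the overhanging lip of the bay, feeling for its end rather than forcing it, swing the cover down and press its free edge until the spring catch snaps out over it and the cover lies flat and flush; leave the other things on the bench where they are.

Things in the scene. Friction and masses are not known exactly. Their poses are not given: they have to be found in the camera images.
- logger: Data logger, a grey box fixed on the bench: x -95 to 97 mm, y -76 to 76 mm, face at z = 44 mm, glands to x = 116. Origin: on the bench, middle of the battery bay in its middle setting; z up; x runs from the lip (-x, end towards the robot) to the spring catch (+x). The bay lies in a holder: a bare metal frame plate (x -80 to 80, y -42 to 42, top at z = 50 mm) clamped on the face.
- bay (a point): Fixed on the logger: middle of the bay at ledge height, z = 41 mm, if the holder is in its middle setting; axes as the logger's. The holder, with bay, lip and catch, is clamped through slots up to 9 mm fore or aft (x) of that; this is NOT in the reported poses: feel or look for it. It stays put. The bay opening is 90 mm (x -45 to 45 from its middle) by 60 mm (y).
- lip (a point): Fixed on the logger: middle of the lip's lower edge in the holder's middle setting (-45, 0, 46.5 mm). The lip is 3.5 mm thick, top level with the frame plate. The slot below it goes 12 mm further (-x), is 46 mm wide and open down to z = 32 mm; walls either side of the slot, straight below the lip's edge, stop the cover's shoulders.
- catch (a joint): Travel of the holder's spring catch, m: 0 = out, 0.007 = pushed back (+x). A steel slide; out, its nose reaches 6 mm over the bay's far end, 0.5 mm above the frame; housing behind it, up to z = 65, thumb tab to 71 mm. The nose is bevelled: the cover rests on it, free edge about 12 mm up, till pressed past with 5 to 10 N on its free half; then it snaps out over the edge.
- cover: Loose battery cover, grey, about 90 g, flat on the bench, right side up: a plate 87 mm (x, -43.5 to 43.5) by 56 mm (y), 9 mm thick. Origin: middle of its underside, z up. A tongue sticks out at the -x end; the +x end is the free edge, with fine grip ribs across the top. Seated, its x points the same way as the logger's, underside on the ledges, top flush; play in the bay 3 mm in x, 4 mm in y.
- tongue_tip (a point): Middle of the tongue's end face (cover frame -52.5, 0, 2 mm). The tongue is 9 mm long, 40 mm wide, 4 mm thick, level with the underside; 8 mm shoulders either side of it at x = -43.5 mm. Above it the upper 5 mm of the plate begin at x = -39.5 mm. Tilted tongue end down by 10 to 25 degrees, the tongue passes under the lip while the shoulders rest on the ledges.
- free_edge (a point): Middle of the lower edge at the cover's free end (cover frame 43.5, 0, 0 mm). Seated, the cover lies on ledges 7 mm wide at z = 41 mm (logger frame) along both long sides of the bay; the cells between them end at z = 36.5 mm.
- spent_cell_1: Spent dry cell standing on end, 26 mm across, 50 mm high; origin at its foot. Leave it standing where it is.
- spent_cell_2: Another spent cell, same size, standing; origin at its foot. Leave it.
- brush: Dusting brush, 152 x 20 x 12 mm, lying along x between logger and cover; leave it.
- timer: Bench timer, 60 x 66 x 18 mm; leave it.
- calculator: Pocket calculator, 120 x 70 x 15 mm; leave it.
- pestle: Porcelain pestle, 109 x 25 x 25 mm, lying; leave it.
Not all that is in view belongs to the job. Leave any turquoise look-alike of the cover alone.

How it is judged:
By the outcome, as a careful person would: the job done as asked, in the order asked, and still so for the second after the job is handed in, with the robot touching nothing.
It also fails if it takes over 48 s, if anything falls off the work surface, if the arm or the gripper's body presses on something with over 40 N, if the wrist force passes 120 N, or if a joint passes its speed limit or range.

## Working session

There is one attempt and no reset: what is moved stays moved. The work goes in short steps, Python scripts to look and compute and a tool call to move; the robot and the scene stay as the last step left them, time stands still between calls to the robot, and variables do not carry over. Pictures are saved under pics/ and viewed, at most 10 in all, crops included, and the job is handed in when it is done.

Besides the shell and the picture viewer there is one more tool, called after "Emit:" by a JSON object that holds its "method" and its "body", one argument or row to a line. servo_tool: Moves the arm, as the interface text tells. Its arguments: {"type":"object","properties":{"deltas":{"type":"array"},"grip_force":{"type":"number"}},"required":["deltas"]}

```bash
mkdir -p pics; ls; python3 - <<'E'
from station import *
import cv2,numpy as np
s=get_state();print(s); print(pinch_z if not callable(pinch_z) else pinch_z())
for n in("side","top"):
    p,d=capture(n);cv2.imwrite(f"pics/{n}0.png",p[:,:,::-1]);np.save(f"{n}0d.npy",d)
    print(n,camera_params(n))
E
```

```text
pics
{'t': 0.0, 'qpos': array([-1.20102654e+00,  4.23872857e-01,  1.63067026e+00, -7.91361353e-06,
        1.08861993e+00, -1.90168179e-02]), 'joint_velocities': array([ 3.64952098e-05, -1.12419541e-03,  4.52477759e-04,  2.11373971e-04,
       -1.32669195e-03,  4.90524746e-04]), 'joint_efforts': array([ 2.87808798e-03, -5.44623899e+01, -2.73668271e+01,  6.44733198e-02,
        2.26349506e-02, -1.13390950e-04]), 'eef_pos': array([ 0.23672696, -0.57783186,  0.22188947]), 'eef_rot': array([ 9.81164389e-01,  1.93173045e-01, -1.40450877e-04, -7.72542001e-04]), 'contact_force': array([-0.11816269, -0.11434875, -0.51266613]), 'wrist_torque': array([ 0.00921978, -0.00533672, -0.01238681]), 'gripper_force': 0.0, 'opening': 1.0016054712047622}
-0.0187
side {'intrinsics': array([[490.12873472,   0.        , 261.61262721],
       [  0.        , 490.12873472, 182.85803766],
       [  0.        ,   0.        ,   1.        ]]), 'distortion': array([0.05416869, 0.        , 0.        , 0.        , 0.        ]), 'R': array([[ 0.94471713, -0.32711916, -0.02241879],
       [-0.20464947, -0.534842  , -0.81979426],
       [ 0.2561799 ,  0.77906168, -0.57221916]]), 't': array([-0.48121347,  0.17401   ,  1.64601436])}
top {'intrinsics': array([[473.77874776,   0.        , 261.75865282],
       [  0.        , 473.77874776, 200.85288631],
       [  0.        ,   0.        ,   1.        ]]), 'distortion': array([0.06427768, 0.        , 0.        , 0.        , 0.        ]), 'R': array([[-0.02441077, -0.99957929, -0.01566399],
       [-0.98942289,  0.02639796, -0.14263766],
       [ 0.14299114,  0.01201641, -0.98965102]]), 't': array([0.03402021, 0.54590723, 1.34581592])}
```

View pics/top0.png

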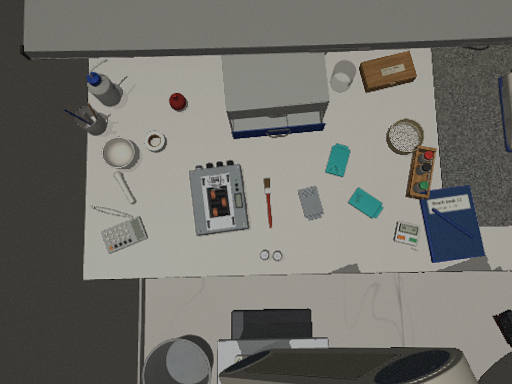

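View pics/side0.png

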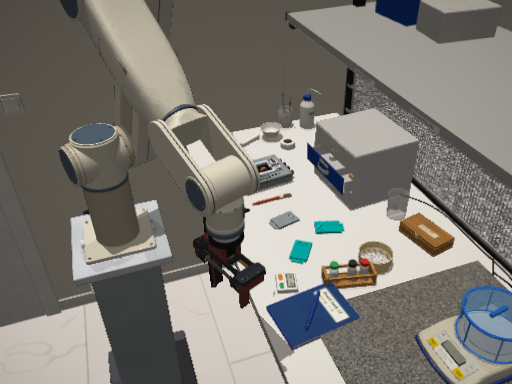

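The top view shows the logger at about (219,199), with its glands facing up (+x). Things that could be the cover: the grey plate at (311,202), the turquoise plate at (338,160) and the turquoise plate at (365,203). The description says grey, so I choose (311,202). I'll check that in one close crop.

```bash
cat > h.py <<'E'
from station import *
import cv2,numpy as np
from scipy.spatial.transform import Rotation as R
def cast(n,px,z):
    c=camera_params(n);u=cv2.undistortPoints(np.array(px,float).reshape(-1,1,2),c['intrinsics'],c['distortion'])[:,0]
    r=np.c_[u,np.ones(len(u))]@c['R'];o=-c['R'].T@c['t']
    return o+r*((z-o[2])/r[:,2])[:,None]
E
python3 - <<'E'
from h import *
p=cv2.imread('pics/top0.png')
a=cv2.resize(p[150:250,180:250],None,fx=5.5,fy=5.5,interpolation=cv2.INTER_CUBIC)
b=cv2.resize(p[177:227,286:336],None,fx=8,fy=8,interpolation=cv2.INTER_CUBIC)
o=np.zeros((550,800,3),np.uint8);o[:550,:385]=a;o[:400,390:790]=b
cv2.imwrite('pics/crop0.png',o)
d=np.load('top0d.npy')
crop=p[170:235,285:340].astype(int);m=((crop.max(2)<175)).astype(np.uint8)
n,l,s,_=cv2.connectedComponentsWithStats(m);i=1+s[1:,4].argmax();print(s[i])
c=cv2.findContours((l==i).astype(np.uint8),0,2)[0][0]+[285,170]
r=cv2.minAreaRect(c);print(r,cast('top',cv2.boxPoints(r),.009))
print(cast('top',[r[0]],.009))
E
```

```text
[   0    0   55   65 3571]
((312.0, 202.0), (64.0, 54.0), 90.0) [[ 0.64302357 -0.05187173  0.009     ]
 [ 0.63838804 -0.21375964  0.009     ]
 [ 0.44631222 -0.20460661  0.009     ]
 [ 0.45022203 -0.04581161  0.009     ]]
[[ 0.54354355 -0.12918367  0.009     ]]
```

View pics/crop0.png

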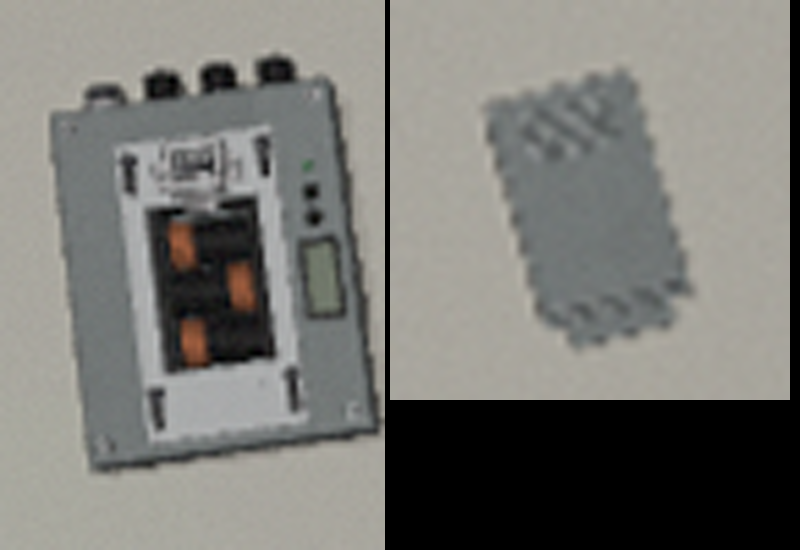

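The crop confirms the choice. The grey plate has its tongue at the bottom of the image (about (313,219) in the full image) and ribs at the top (about (308,193)), so it is the real cover. The logger's bay is the dark opening at about (218,201), with the catch above it at (216,180).

```bash
cat >> h.py <<'E'
def comp(m,seed=None):
    n,l,s,_=cv2.connectedComponentsWithStats(m.astype(np.uint8),connectivity=4)
    i=l[seed[1],seed[0]] if seed else 1+s[1:,4].argmax()
    return (l==i).astype(np.uint8)
def subrect(img,box,lo,hi,z,k=6,thr=None,fill=False,n='top'):
    x0,y0,x1,y1=box
    g=cv2.resize(cv2.cvtColor(img,cv2.COLOR_BGR2GRAY)[y0:y1,x0:x1],None,fx=k,fy=k,interpolation=cv2.INTER_CUBIC)
    m=comp((g>=lo)&(g<=hi));c=max(cv2.findContours(m,0,2)[0],key=cv2.contourArea)[:,0].astype(float)
    px=(c+.5)/k-.5+[x0,y0]
    return px,cast(n,px,z)
def rect(w):
    a=cv2.minAreaRect((w[:,:2]*1000).astype(np.float32));return a
E
python3 - <<'E'
from h import *
p=cv2.imread('pics/top0.png');g=cv2.cvtColor(p,cv2.COLOR_BGR2GRAY)
for n,(x,y) in dict(bench=(290,230),cover=(311,205),body=(198,200),plate=(222,226),plate2=(207,200)).items(): print(n,g[y-2:y+3,x-2:x+3].mean())
c=camera_params('top');print('cam',-c['R'].T@c['t'])
px,w=subrect(p,(286,172,340,232),90,143,.009);print('cover',rect(w),len(px))
# cover body: cut off tongue: project on axes
px,w=subrect(p,(180,150,260,250),0,143,.044);print('logger',rect(w))
for lo in(150,165,180):
  px,w=subrect(p,(202,168,237,232),lo,255,.050);print('plate',lo,rect(w))
for hi in(90,110):
  px,w=subrect(p,(204,185,233,220),0,hi,.050);print('hole',hi,rect(w),cv2.boxPoints(rect(w)).round(1).tolist())
E
```

```text
bench 165.84
cover 116.92
body 117.48
plate 164.8
plate2 118.6
cam [0.34852381 0.00342318 1.41028792]
cover ((540.8407592773438, -124.83184814453125), (100.8238754272461, 61.153564453125), 13.38923168182373) 239
logger ((561.9139404296875, 146.32078552246094), (214.67625427246094, 160.0749053955078), 6.486110210418701)
plate 150 ((547.7391357421875, 147.4281005859375), (160.53903198242188, 84.53804779052734), 6.631224632263184)
plate 165 ((547.5420532226562, 148.05787658691406), (157.87461853027344, 83.2503890991211), 6.320767402648926)
plate 180 ((514.7229614257812, 177.25962829589844), (1.4479146003723145, 16.031553268432617), 89.55805969238281)
hole 90 ((547.738037109375, 147.29617309570312), (88.45320129394531, 59.111717224121094), 6.356677532196045) [[500.5, 171.8000030517578], [507.1000061035156, 113.0], [595.0, 122.80000305175781], [588.4000244140625, 181.60000610351562]]
hole 110 ((548.2569580078125, 147.37777709960938), (91.2127456665039, 60.23644256591797), 6.298335552215576) [[499.6000061035156, 172.3000030517578], [506.20001220703125, 112.4000015258789], [596.9000244140625, 122.4000015258789], [590.2999877929688, 182.3000030517578]]
```

```bash
cat >> h.py <<'E'
def target(x,y,z,yaw,tilt=0,pos=None,rot=None):
    """TCP delta in tool axes (m, rotvec deg) to world pose; tilt>0 leans tool body to -x (tongue end down)"""
    s=get_state();p=s['eef_pos'] if pos is None else pos;r=R.from_quat(s['eef_rot']) if rot is None else rot
    q=R.from_euler('z',yaw,degrees=True)*R.from_euler('y',-tilt,degrees=True)*R.from_euler('x',180,degrees=True)
    d=r.inv().apply(np.array([x,y,z])-p);rv=(r.inv()*q).as_rotvec(degrees=True)
    print('shift mm',(d*1000).round(1),'turn',rv.round(2));return d,rv
E
python3 - <<'E'
from h import *
target(.5627,-.1196,.10,13.4)
print(cast('top',[(265,255),(277,255)],.05))
print(cast('top',[(267,178),(270,226)],.01))
E
```

```text
shift mm [ 475.3 -300.4  122.4] turn [-0.08  0.    8.88]
[[ 0.38887138  0.01450779  0.05      ]
 [ 0.38803029 -0.01968416  0.05      ]]
[[ 0.61981984  0.00297705  0.01      ]
 [ 0.47495181 -0.00214551  0.01      ]]
```

Emit:
{"method": "servo_tool", "body": {
  "deltas": [0.032,-0.02,0,0,0,0,1,0.064,-0.04,0,0,0,0,1,0.096,-0.06,0,0,0,0,1,0.128,-0.08,0,0,0,0,1,0.16,-0.1,0,0,0,0,1]
}}

```text
t: 0.52
eef_pos: [0.3475, -0.4235, 0.2223]
eef_rot: [0.981, 0.193, -0.0, -0.0]
contact_force: [0.8, -0.6, -0.5]
opening: 1.0
gripper_force: 0.0
```

Emit:
{"method": "servo_tool", "body": {
  "deltas": [0.032,-0.02,0,0,0,0,1,0.064,-0.04,0,0,0,0,1,0.096,-0.06,0,0,0,0,1,0.128,-0.08,0,0,0,0,1,0.16,-0.1,0,0,0,0,1]
}}

```text
t: 0.93
eef_pos: [0.4578, -0.2702, 0.2225]
eef_rot: [0.981, 0.193, -0.0, -0.0]
contact_force: [0.1, -1.2, -0.4]
opening: 0.997
gripper_force: 0.0
```

Emit:
{"method": "servo_tool", "body": {
  "deltas": [0.031,-0.02,0.02,0,0,3,1,0.062,-0.04,0.04,0,0,6,1,0.093,-0.06,0.06,0,0,8.9,1,0.124,-0.08,0.08,0,0,8.9,1,0.155,-0.1,0.1,0,0,8.9,1]
}}

```text
t: 1.35
eef_pos: [0.5626, -0.12, 0.1223]
eef_rot: [0.993, 0.116, -0.0, -0.0]
contact_force: [1.4, -0.7, -0.8]
opening: 0.999
gripper_force: 0.0
```

```bash
python3 - <<'E'
from h import *
print(get_state()['t'],get_state()['eef_pos'])
target(.5627,-.1196,.10,13.4);target(.5627,-.1196,.003,13.4)
p,_=capture('side');cv2.imwrite('pics/s1.png',p[:,:,::-1])
p,_=capture('top');cv2.imwrite('pics/t1.png',p[:,:,::-1])
E
```

```text
1.35 [ 0.5625702  -0.11999098  0.12229225]
shift mm [ 0.2 -0.3 22.3] turn [-0.01  0.01 -0.03]
shift mm [  0.2  -0.3 119.3] turn [-0.01  0.01 -0.03]
```

Emit:
{"method": "servo_tool", "body": {
  "deltas": [0,0,0.025,0,0,0,1,0,0,0.05,0,0,0,1,0,0,0.075,0,0,0,1,0,0,0.095,0,0,0,1,0,0,0.1,0,0,0,1]
}}

```text
t: 1.87
eef_pos: [0.5596, -0.1218, 0.0206]
eef_rot: [0.993, 0.116, -0.002, -0.001]
contact_force: [0.3, -0.5, 0.5]
opening: 1.002
gripper_force: 0.0
```

Emit:
{"method": "servo_tool", "body": {
  "deltas": [0,0,0.006,0,0,0,1,0,0,0.012,0,0,0,1,0,0,0.016,0,0,0,1,0,0,0.019,0,0,0,1,0,0,0.019,0,0,0,1]
}}

```text
t: 2.28
eef_pos: [0.5622, -0.1219, 0.0046]
eef_rot: [0.993, 0.116, 0.0, 0.0]
contact_force: [0.6, -0.1, -0.6]
opening: 1.002
gripper_force: 0.0
```

Emit:
{"method": "servo_tool", "body": {
  "deltas": [0,0,0,0,0,0,0.2,0,0,0,0,0,0,0.2,0,0,0,0,0,0,0.0,0,0,0,0,0,0,-0.2,0,0,0,0,0,0,-0.4],
  "grip_force": 25
}}

```text
t: 2.7
eef_pos: [0.5621, -0.1217, 0.0046]
eef_rot: [0.993, 0.116, 0.0, 0.0]
contact_force: [-0.2, -0.3, 0.4]
opening: 0.662
gripper_force: 0.0
```

Emit:
{"method": "servo_tool", "body": {
  "deltas": [0,0,0,0,0,0,-1,0,0,0,0,0,0,-1,0,0,0,0,0,0,-1,0,0,0,0,0,0,-1,0,0,0,0,0,0,-1]
}}

```text
t: 3.12
eef_pos: [0.5621, -0.1217, 0.0046]
eef_rot: [0.993, 0.116, 0.0, 0.0]
contact_force: [-0.6, 0.3, 3.4]
opening: 0.631
gripper_force: 25.0
```

```bash
python3 - <<'E'
from h import *
print(get_state()['eef_pos'])
out=[]
for n,b in(('side',(180,110,340,290)),('top',(270,165,350,245))):
    p,_=capture(n);p=p[:,:,::-1].copy();cv2.imwrite(f'pics/{n}2.png',p)
    out.append(cv2.resize(p[b[1]:b[3],b[0]:b[2]],(390,440),interpolation=cv2.INTER_CUBIC))
cv2.imwrite('pics/g2.png',np.hstack(out))
E
```

```text
[ 0.56214876 -0.12171788  0.00459953]
```

View pics/g2.png

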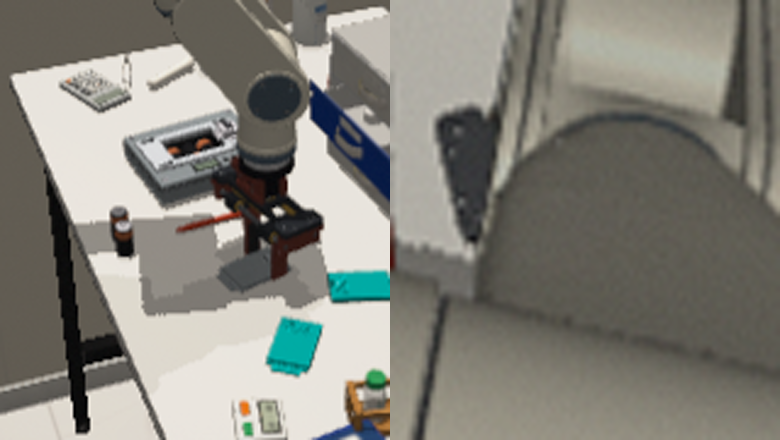

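The cover is gripped: opening 55.5 mm, force 25 N. I'll lift it and carry it over.

Emit:
{"method": "servo_tool", "body": {
  "deltas": [0,0,-0.01,0,0,0,-1,0,0,-0.03,0,0,0,-1,0,0,-0.06,0,0,0,-1,0,0,-0.1,0,0,0,-1,0,0,-0.14,0,0,0,-1],
  "grip_force": 45
}}

```text
t: 3.63
eef_pos: [0.5608, -0.1215, 0.1453]
eef_rot: [0.993, 0.116, -0.001, -0.0]
contact_force: [0.9, -0.9, -1.6]
opening: 0.631
gripper_force: 45.0
```

```bash
python3 - <<'E'
from h import *
print(get_state()['eef_pos'],get_state()['opening'])
target(.5693,.1498,.145,6.4,0);target(.5693,.1498,.145,6.4,22)
p,_=capture('side');p=p[:,:,::-1].copy();cv2.imwrite('pics/s3.png',p)
cv2.imwrite('pics/g3.png',cv2.resize(p[110:290,200:340],(560,600)[:2] if 0 else (466,600),interpolation=cv2.INTER_CUBIC))
E
```

```text
[ 0.56081994 -0.12151814  0.14528798] 0.6308283890850852
shift mm [  71.  -262.     0.4] turn [-0.06  0.14  6.98]
shift mm [  71.  -262.     0.4] turn [-1.4  22.12  6.88]
```

View pics/g3.png

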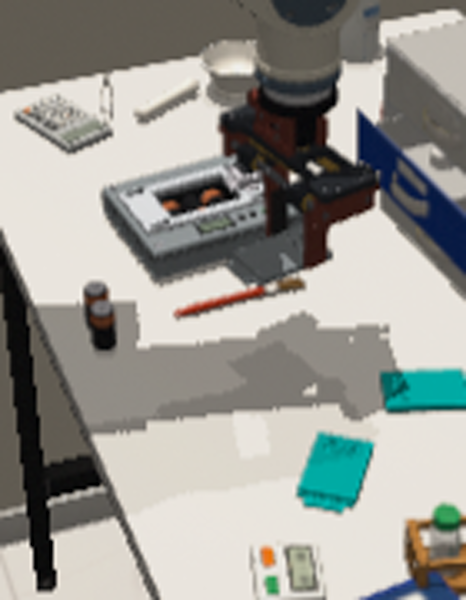

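Emit:
{"method": "servo_tool", "body": {
  "deltas": [0.007,-0.026,0,0,0,0,-1,0.014,-0.052,0,0,0,0,-1,0.021,-0.078,0,0,0,0,-1,0.028,-0.104,0,0,0,0,-1,0.035,-0.131,0,0,0,0,-1]
}}

```text
t: 4.1
eef_pos: [0.5655, 0.0148, 0.1446]
eef_rot: [0.993, 0.116, 0.0, 0.0]
contact_force: [1.1, -0.4, -1.2]
opening: 0.625
gripper_force: 45.0
```

Emit:
{"method": "servo_tool", "body": {
  "deltas": [0.007,-0.026,0,-0.3,4.5,1.4,-1,0.014,-0.052,0,-0.6,9,2.8,-1,0.021,-0.078,0,-0.9,13.5,4.2,-1,0.028,-0.104,0,-1.1,18,5.5,-1,0.036,-0.131,0,-1.4,22.1,6.9,-1]
}}

```text
t: 4.52
eef_pos: [0.5697, 0.1502, 0.1448]
eef_rot: [0.98, 0.054, 0.193, -0.011]
contact_force: [1.1, -1.9, -2.1]
opening: 0.63
gripper_force: 45.0
```

Emit:
{"method": "servo_tool", "body": {
  "deltas": [0,0,0,0,0,0,-1,0,0,0,0,0,0,-1,0,0,0,0,0,0,-1,0,0,0,0,0,0,-1,0,0,0,0,0,0,-1]
}}

```text
t: 4.93
eef_pos: [0.5712, 0.1481, 0.1446]
eef_rot: [0.98, 0.054, 0.191, -0.01]
contact_force: [0.3, 0.0, -1.8]
opening: 0.629
gripper_force: 45.0
```

```bash
python3 - <<'E'
from h import *
s=get_state();print(s['eef_pos'],s['t'],R.from_quat(s['eef_rot']).as_euler('ZYX',degrees=True),s['contact_force'],s['wrist_torque'])
target(.5693,.1498,.093,6.4,22);target(.5693,.1498,.080,6.4,22)
# tool-axes unit shifts
r=R.from_quat(s['eef_rot']); print('down',r.inv().apply([0,0,-1]).round(3),'bay -x',r.inv().apply([-np.cos(.1117),-np.sin(.1117),0]).round(3))
o=[]
for n,b in(('side',(200,110,320,210)),('top',(170,140,270,240))):
    p,_=capture(n);p=p[:,:,::-1].copy();cv2.imwrite(f'pics/{n}4.png',p)
    o.append(cv2.resize(p[b[1]:b[3],b[0]:b[2]],(400,400),interpolation=cv2.INTER_CUBIC))
cv2.imwrite('pics/g4.png',np.hstack(o))
# side view: bay from earlier picture
E
```

```text
[0.57119628 0.14811309 0.14462255] 4.9333 [  6.34892993 -22.07435211 179.92204695] [ 0.28211152  0.01752276 -1.80854167] [-0.00815042  0.25988807 -0.01863944]
shift mm [-21.   -2.   47.2] turn [ 0.1  -0.07 -0.05]
shift mm [-25.9  -2.   59.2] turn [ 0.1  -0.07 -0.05]
down [-0.376 -0.001  0.927] bay -x [-0.927  0.001 -0.376]
```

View pics/g4.png

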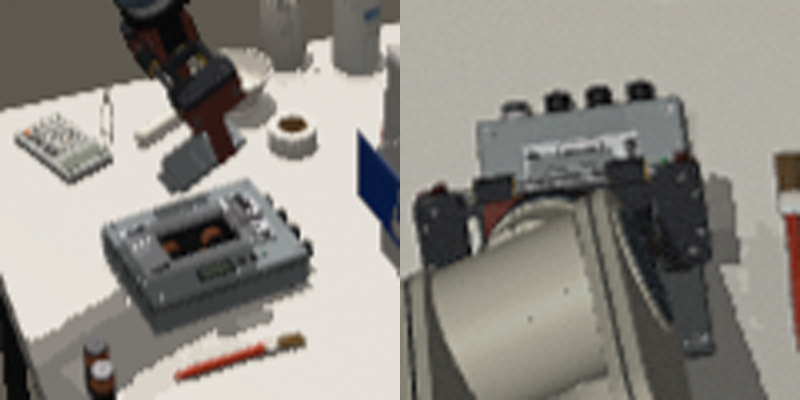

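```bash
python3 - <<'E'
from h import *
p=cv2.imread('pics/side4.png')
for hi in (60,75,90):
  px,w=subrect(p,(244,160,276,178),0,hi,.050,n='side')
  print(hi,px.min(0),px.max(0),rect(w))
b=np.array([.548,.1474]);e=np.array([np.cos(.1117),np.sin(.1117)]);f=np.array([-e[1],e[0]])
C=np.array([[*(b+sx*.045*e+sy*.03*f),.05] for sx,sy in((-1,-1),(-1,1),(1,1),(1,-1))]);c=camera_params('side')
q=cv2.projectPoints(C,cv2.Rodrigues(c['R'])[0],c['t'],c['intrinsics'],c['distortion'])[0][:,0];print(q.round(1))
k=16;o=cv2.resize(p[155:190,235:285],None,fx=k,fy=k,interpolation=cv2.INTER_CUBIC)
cv2.polylines(o,[((q-[235,155]+.5)*k).astype(int)],True,(0,255,0),1);cv2.imwrite('pics/g5.png',o)
E
```

```text
60 [246.91666667 162.91666667] [271.08333333 174.41666667] ((548.184326171875, 140.07188415527344), (86.45765686035156, 49.20232009887695), 6.628046989440918)
75 [246.58333333 162.25      ] [271.41666667 174.58333333] ((548.2450561523438, 141.0795135498047), (88.92263793945312, 55.09461975097656), 7.128538608551025)
90 [244.91666667 161.91666667] [271.58333333 177.41666667] ((535.3524169921875, 136.26968383789062), (119.715087890625, 68.96879577636719), 9.921612739562988)
[[250.8 174.6]
 [244.3 166.8]
 [265.4 161. ]
 [272.3 168.5]]
```

View pics/g5.png

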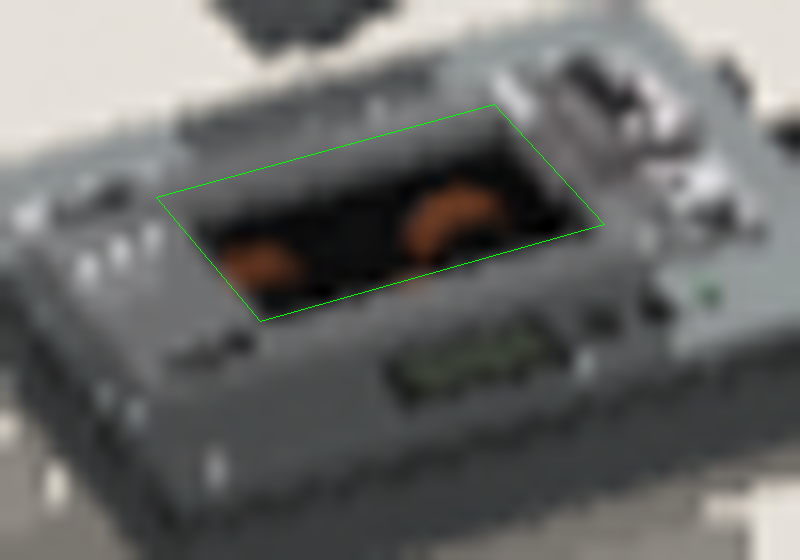

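The bay outline from the top view, projected into the side view, lies on the opening: corners at about (251,175), (244,167), (265,161) and (272,169). The two cameras agree to about 1 mm. I'll go down to just above the ledges.

Emit:
{"method": "servo_tool", "body": {
  "deltas": [-0.005,-0.001,0.012,0,0,0,-1,-0.011,-0.002,0.024,0,0,0,-1,-0.016,-0.002,0.036,0,0,0,-1,-0.021,-0.002,0.047,0,0,0,-1,-0.021,-0.002,0.047,0,0,0,-1]
}}

```text
t: 5.45
eef_pos: [0.5673, 0.1498, 0.0907]
eef_rot: [0.98, 0.055, 0.189, -0.01]
contact_force: [-1.8, -0.3, -0.7]
opening: 0.623
gripper_force: 45.0
```

Emit:
{"method": "servo_tool", "body": {
  "deltas": [-0.002,0,0.006,0,0,0,-1,-0.005,0,0.012,0,0,0,-1,-0.007,0,0.017,0,0,0,-1,-0.008,0,0.0195,0,0,0,-1,-0.008,0,0.0195,0,0,0,-1]
}}

```text
t: 5.87
eef_pos: [0.5681, 0.1507, 0.0713]
eef_rot: [0.98, 0.055, 0.191, -0.01]
contact_force: [-0.4, 0.2, -0.5]
opening: 0.628
gripper_force: 45.0
```

```bash
cat >> h.py <<'E'
B=np.array([.548,.1472]);YAW=6.4
def bay():
    s=get_state();e=np.array([np.cos(np.radians(YAW)),np.sin(np.radians(YAW))]);f=np.array([-e[1],e[0]])
    d=s['eef_pos'][:2]-B;r=R.from_quat(s['eef_rot']);u=r.as_euler('ZYX',degrees=True);t=-u[1]
    x,z=d@e*1000,s['eef_pos'][2]*1000;c=np.cos(np.radians(t));k=np.sin(np.radians(t))
    F=s['contact_force']
    print('t %.2f TCP bay x %.1f y %.1f z %.1f tilt %.1f yaw %.1f | S x %.1f z %.1f | F bay %.1f %.1f %.1f'%(s['t'],x,d@f*1000,z,t,u[0],x-60.5*c+4.6*k,z-60.5*k-4.6*c,F[:2]@e,F[:2]@f,F[2]),'M',s['wrist_torque'].round(2))
    return r
E
python3 - <<'E'
from h import *
bay();target(.5693,.1498,.070,6.4,22)
E
```

```text
t 5.87 TCP bay x 20.4 y 1.3 z 71.3 tilt 22.0 yaw 6.4 | S x -34.0 z 44.3 | F bay -0.4 0.3 -0.5 M [ 0.04  0.26 -0.01]
shift mm [0.5 1.  1.6] turn [ 0.07 -0.02  0.02]
```

Emit:
{"method": "servo_tool", "body": {
  "deltas": [-0.0004,0.0006,0.0009,0,0,0,-1,-0.0007,0.0012,0.0018,0,0,0,-1,-0.001,0.0012,0.0025,0,0,0,-1,-0.0012,0.0012,0.003,0,0,0,-1,-0.0012,0.0012,0.003,0,0,0,-1]
}}

```text
t: 6.28
eef_pos: [0.5686, 0.1497, 0.0687]
eef_rot: [0.98, 0.055, 0.191, -0.01]
contact_force: [1.0, 0.8, -1.0]
opening: 0.631
gripper_force: 45.0
```

```bash
python3 -c "
from h import *
bay()"
```

```text
t 6.28 TCP bay x 20.7 y 0.2 z 68.7 tilt 22.1 yaw 6.4 | S x -33.6 z 41.7 | F bay 1.1 0.7 -1.0 M [-0.04  0.21  0.02]
```

Emit:
{"method": "servo_tool", "body": {
  "deltas": [-0.0014,0,-0.0003,0,0,0,-1,-0.0028,0,-0.0007,0,0,0,-1,-0.0042,0,-0.0012,0,0,0,-1,-0.0056,0,-0.0017,0,0,0,-1,-0.0058,0,-0.0018,0,0,0,-1]
}}

```text
t: 6.7
eef_pos: [0.5623, 0.149, 0.0681]
eef_rot: [0.98, 0.055, 0.191, -0.01]
contact_force: [-0.4, 0.5, -0.6]
opening: 0.627
gripper_force: 45.0
```

```bash
python3 -c "
from h import *
bay()"
```

```text
t 6.70 TCP bay x 14.4 y 0.2 z 68.1 tilt 22.1 yaw 6.4 | S x -40.0 z 41.2 | F bay -0.4 0.5 -0.6 M [0.01 0.19 0.03]
```

Emit:
{"method": "servo_tool", "body": {
  "deltas": [-0.0008,0,-0.0003,0,0,0,-1,-0.0016,0,-0.0006,0,0,0,-1,-0.0024,0,-0.0009,0,0,0,-1,-0.0032,0,-0.0012,0,0,0,-1,-0.0032,0,-0.0012,0,0,0,-1]
}}

```text
t: 7.12
eef_pos: [0.559, 0.1486, 0.068]
eef_rot: [0.98, 0.055, 0.191, -0.01]
contact_force: [-0.6, 0.1, -1.3]
opening: 0.63
gripper_force: 45.0
```

```bash
python3 -c "
from h import *
bay()"
```

```text
t 7.12 TCP bay x 11.1 y 0.1 z 68.0 tilt 22.1 yaw 6.4 | S x -43.3 z 41.0 | F bay -0.6 0.1 -1.3 M [0.04 0.13 0.01]
```

Still free. I'll keep feeling in 1.5 mm steps.

Emit:
{"method": "servo_tool", "body": {
  "deltas": [-0.0003,0,-0.0001,0,0,0,-1,-0.0006,0,-0.0002,0,0,0,-1,-0.0009,0,-0.0003,0,0,0,-1,-0.0012,0,-0.0004,0,0,0,-1,-0.0014,0,-0.0005,0,0,0,-1]
}}

```text
t: 7.53
eef_pos: [0.5579, 0.1485, 0.0681]
eef_rot: [0.98, 0.055, 0.191, -0.01]
contact_force: [1.3, -0.5, -0.0]
opening: 0.622
gripper_force: 45.0
```

Emit:
{"method": "servo_tool", "body": {
  "deltas": [-0.0003,0,-0.0001,0,0,0,-1,-0.0006,0,-0.0002,0,0,0,-1,-0.0009,0,-0.0003,0,0,0,-1,-0.0012,0,-0.0004,0,0,0,-1,-0.0014,0,-0.0005,0,0,0,-1]
}}

```text
t: 7.95
eef_pos: [0.5573, 0.1486, 0.0685]
eef_rot: [0.98, 0.055, 0.192, -0.01]
contact_force: [5.8, -0.9, 1.1]
opening: 0.629
gripper_force: 45.0
```

```bash
python3 -c "
from h import *
bay()"
```

```text
t 7.95 TCP bay x 9.4 y 0.3 z 68.5 tilt 22.2 yaw 6.4 | S x -44.9 z 41.4 | F bay 5.7 -1.6 1.1 M [-0.1  -0.82  0.03]
```

The shoulders met the stop: 5.8 N at S x = -44.9, right where the lip wall should be. I'll swing the cover down about that edge.

```bash
cat >> h.py <<'E'
def swing(tilt,Sx=-44.6,Sz=41.2,y=0):
    c,k=np.cos(np.radians(tilt)),np.sin(np.radians(tilt))
    x=(Sx+60.5*c-4.6*k)/1000;z=(Sz+60.5*k+4.6*c)/1000;a=np.radians(YAW)
    w=B+[x*np.cos(a)-y*np.sin(a),x*np.sin(a)+y*np.cos(a)]
    return target(w[0],w[1],z,YAW,tilt)
E
python3 -c "
from h import *
for t in(20,18,16,13,10.5):print(t);swing(t)"
```

```text
20
shift mm [0.3 0.3 2.6] turn [ 0.03 -2.2   0.02]
18
shift mm [0.4 0.3 4.7] turn [ 0.03 -4.2   0.02]
16
shift mm [0.4 0.3 6.8] turn [ 0.03 -6.2   0.02]
13
shift mm [ 0.2  0.3 10. ] turn [ 0.03 -9.2   0.02]
10.5
shift mm [-0.1  0.3 12.6] turn [  0.03 -11.7    0.02]
```

Emit:
{"method": "servo_tool", "body": {
  "deltas": [0.0008,0.0002,0.0015,0,-1.2,0,-1,0.0008,0.0003,0.0026,0,-2.2,0,-1,0.0008,0.0003,0.0037,0,-3.2,0,-1,0.0008,0.0003,0.0047,0,-4.2,0,-1,0.0008,0.0003,0.0058,0,-5.2,0,-1]
}}

```text
t: 8.37
eef_pos: [0.5595, 0.1486, 0.063]
eef_rot: [0.988, 0.055, 0.147, -0.008]
contact_force: [3.6, 1.5, 0.2]
opening: 0.626
gripper_force: 45.0
```

```bash
python3 -c "
from h import *
bay()
for t in(15.5,14,12,10.5):print(t);swing(t)"
```

```text
t 8.37 TCP bay x 11.6 y 0.1 z 63.0 tilt 16.9 yaw 6.4 | S x -45.0 z 41.0 | F bay 3.8 1.1 0.2 M [ 0.19 -0.53  0.06]
15.5
shift mm [0.5 0.1 1.4] turn [ 0.04 -1.37  0.  ]
14
shift mm [0.5 0.1 3. ] turn [ 0.04 -2.87  0.  ]
12
shift mm [0.6 0.1 5.1] turn [ 0.04 -4.87  0.  ]
10.5
shift mm [0.5 0.1 6.7] turn [ 0.04 -6.37  0.  ]
```

Emit:
{"method": "servo_tool", "body": {
  "deltas": [0.0005,0,0.0014,0,-1.4,0,-1,0.0005,0,0.003,0,-2.9,0,-1,0.0006,0,0.0051,0,-4.9,0,-1,0.0006,0,0.0067,0,-6.4,0,-1,0.0006,0,0.0067,0,-6.4,0,-1]
}}

```text
t: 8.78
eef_pos: [0.5617, 0.1486, 0.0562]
eef_rot: [0.994, 0.055, 0.09, -0.004]
contact_force: [0.5, 0.1, -0.5]
opening: 0.628
gripper_force: 45.0
```

```bash
python3 -c "
from h import *
bay()
swing(9)"
```

```text
t 8.78 TCP bay x 13.8 y -0.2 z 56.2 tilt 10.4 yaw 6.4 | S x -44.9 z 40.8 | F bay 0.5 0.1 -0.5 M [ 0.09 -0.03  0.01]
shift mm [ 0.5 -0.2  1.1] turn [ 0.07 -1.35 -0.02]
```

Emit:
{"method": "servo_tool", "body": {
  "deltas": [0,0,0,0,0,0,0.35,0,0,0,0,0,0,0.4,0,0,0,0,0,0,0.5,0,0,0,0,0,0,0.6,0,0,0,0,0,0,0.6]
}}

```text
t: 9.2
eef_pos: [0.5611, 0.1485, 0.0565]
eef_rot: [0.994, 0.056, 0.091, -0.004]
contact_force: [0.8, -0.2, -0.1]
opening: 0.797
gripper_force: 0.0
```

Emit:
{"method": "servo_tool", "body": {
  "deltas": [0,0,-0.01,0,0,0,0.6,0,0,-0.02,0,0,0,0.6,0,0,-0.035,0,0,0,0.3,0,0,-0.045,0,0,0,-0.5,0,0,-0.05,0,0,0,-1]
}}

```text
t: 9.62
eef_pos: [0.5532, 0.1478, 0.108]
eef_rot: [0.994, 0.056, 0.093, -0.005]
contact_force: [-0.3, -1.0, -0.1]
opening: 0.613
gripper_force: 0.0
```

Emit:
{"method": "servo_tool", "body": {
  "deltas": [0,0,0,0,-2,0,-1,0,0,0,0,-4,0,-1,0,0,0,0,-6,0,-1,0,0,0,0,-8,0,-1,0,0,0,0,-10.4,0,-1],
  "grip_force": 20
}}

```text
t: 10.03
eef_pos: [0.5524, 0.1476, 0.1063]
eef_rot: [0.998, 0.056, 0.0, 0.0]
contact_force: [-0.1, -0.1, -0.3]
opening: 0.232
gripper_force: 0.0
```

```bash
python3 - <<'E'
from h import *
bay();print(get_state()['opening'])
a=np.radians(YAW)
for x,z in((24,90),(24,66)):
    w=B+[x/1000*np.cos(a),x/1000*np.sin(a)];target(w[0],w[1],z/1000,YAW)
p,_=capture('side');p=p[:,:,::-1].copy();cv2.imwrite('pics/s6.png',p)
cv2.imwrite('pics/g6.png',cv2.resize(p[135:205,220:300],None,fx=8,fy=8,interpolation=cv2.INTER_CUBIC))
E
```

```text
t 10.03 TCP bay x 4.4 y -0.1 z 106.3 tilt -0.0 yaw 6.4 | S x -56.1 z 101.7 | F bay -0.1 -0.1 -0.3 M [ 0.06 -0.04 -0.02]
0.23180501846624346
shift mm [19.6 -0.1 16.3] turn [0.06 0.   0.  ]
shift mm [19.6 -0.1 40.3] turn [0.06 0.   0.  ]
```

View pics/g6.png

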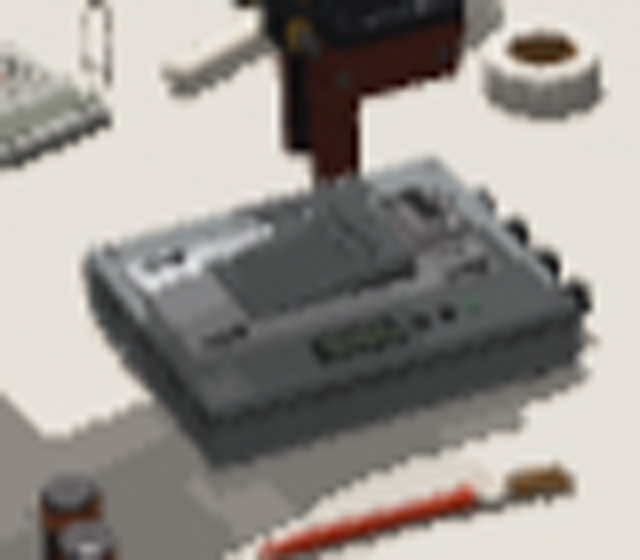

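The cover's tongue is in under the lip and its free edge rests on the catch, raised at about (270,168). I'll press with the fingers shut.

Emit:
{"method": "servo_tool", "body": {
  "deltas": [0.005,0,0,0,0,0,-1,0.01,0,0.005,0,0,0,-1,0.015,0,0.01,0,0,0,-1,0.02,0,0.016,0,0,0,-1,0.021,0,0.02,0,0,0,-1]
}}

```text
t: 10.5
eef_pos: [0.5739, 0.15, 0.0848]
eef_rot: [0.998, 0.056, 0.001, 0.001]
contact_force: [0.3, -0.2, 0.2]
opening: 0.007
gripper_force: 0.0
```

Emit:
{"method": "servo_tool", "body": {
  "deltas": [0,0,0.005,0,0,0,-1,0,0,0.01,0,0,0,-1,0,0,0.015,0,0,0,-1,0,0,0.019,0,0,0,-1,0,0,0.021,0,0,0,-1]
}}

```text
t: 10.92
eef_pos: [0.573, 0.1498, 0.064]
eef_rot: [0.998, 0.056, 0.0, 0.001]
contact_force: [-1.0, -0.4, 0.5]
opening: 0.007
gripper_force: 0.0
```

```bash
python3 -c "
from h import *
bay();print(get_state()['opening'])"
```

```text
t 10.92 TCP bay x 25.1 y -0.2 z 64.0 tilt 0.0 yaw 6.4 | S x -35.4 z 59.4 | F bay -1.1 -0.3 0.5 M [ 0.03 -0.    0.03]
0.0072016285792258035
```

Emit:
{"method": "servo_tool", "body": {
  "deltas": [0,0,0.001,0,0,0,-1,0,0,0.002,0,0,0,-1,0,0,0.003,0,0,0,-1,0,0,0.004,0,0,0,-1,0,0,0.005,0,0,0,-1]
}}

```text
t: 11.33
eef_pos: [0.5737, 0.15, 0.0601]
eef_rot: [0.998, 0.056, 0.001, 0.0]
contact_force: [-2.0, 0.8, 4.1]
opening: 0.005
gripper_force: 2.1
```

Emit:
{"method": "servo_tool", "body": {
  "deltas": [0,0,0.0006,0,0,0,-1,0,0,0.0012,0,0,0,-1,0,0,0.0018,0,0,0,-1,0,0,0.0024,0,0,0,-1,0,0,0.003,0,0,0,-1]
}}

```text
t: 11.75
eef_pos: [0.5737, 0.1499, 0.0567]
eef_rot: [0.998, 0.056, 0.001, 0.0]
contact_force: [0.1, -0.1, 0.2]
opening: 0.006
gripper_force: 0.3
```

Emit:
{"method": "servo_tool", "body": {
  "deltas": [0,0,0.0006,0,0,0,-1,0,0,0.0012,0,0,0,-1,0,0,0.0018,0,0,0,-1,0,0,0.0024,0,0,0,-1,0,0,0.003,0,0,0,-1]
}}

```text
t: 12.17
eef_pos: [0.5736, 0.1499, 0.0537]
eef_rot: [0.998, 0.056, 0.001, 0.001]
contact_force: [0.9, -0.2, -0.1]
opening: 0.005
gripper_force: 0.4
```

Emit:
{"method": "servo_tool", "body": {
  "deltas": [0,0,0.0006,0,0,0,-1,0,0,0.0012,0,0,0,-1,0,0,0.0018,0,0,0,-1,0,0,0.0024,0,0,0,-1,0,0,0.003,0,0,0,-1]
}}

```text
t: 12.58
eef_pos: [0.5734, 0.1499, 0.0507]
eef_rot: [0.998, 0.056, 0.001, 0.001]
contact_force: [-0.4, -0.4, 0.2]
opening: 0.001
gripper_force: 0.0
```

Emit:
{"method": "servo_tool", "body": {
  "deltas": [0,0,0.0003,0,0,0,-1,0,0,0.0006,0,0,0,-1,0,0,0.001,0,0,0,-1,0,0,0.0015,0,0,0,-1,0,0,0.0018,0,0,0,-1]
}}

```text
t: 13.0
eef_pos: [0.5734, 0.1499, 0.0502]
eef_rot: [0.998, 0.056, 0.0, 0.001]
contact_force: [-5.0, -1.0, 17.2]
opening: 0.006
gripper_force: 8.8
```

```bash
python3 -c "
from h import *
bay()"
```

```text
t 13.00 TCP bay x 25.5 y -0.2 z 50.2 tilt 0.1 yaw 6.4 | S x -35.0 z 45.6 | F bay -5.1 -0.4 17.2 M [-0.26  0.94  0.04]
```

The cover is solid at z = 50 mm under 17 N. I'll back off and check that it stays.

Emit:
{"method": "servo_tool", "body": {
  "deltas": [0,0,-0.005,0,0,0,-1,0,0,-0.03,0,0,0,-1,0,0,-0.06,0,0,0,-1,0,0,-0.09,0,0,0,-1,0,0,-0.12,0,0,0,-1]
}}

```text
t: 13.42
eef_pos: [0.5728, 0.1498, 0.1699]
eef_rot: [0.998, 0.056, 0.0, 0.001]
contact_force: [-0.2, 0.2, 0.1]
opening: 0.004
gripper_force: 0.0
```

Emit:
{"method": "servo_tool", "body": {
  "deltas": [-0.02,0.04,0,0,0,0,-1,-0.04,0.075,0,0,0,0,-1,-0.06,0.11,0,0,0,0,-1,-0.08,0.145,0,0,0,0,-1,-0.1,0.175,0,0,0,0,-1]
}}

```text
t: 13.83
eef_pos: [0.4922, -0.0368, 0.1691]
eef_rot: [0.998, 0.056, 0.001, 0.001]
contact_force: [0.5, -0.3, 0.8]
opening: 0.004
gripper_force: 0.0
```

Emit:
{"method": "servo_tool", "body": {
  "deltas": [0,0.035,0,0,0,0,-1,0,0.07,0,0,0,0,-1,0,0.1,0,0,0,0,-1,0,0.13,0,0,0,0,-1,0,0.16,0,0,0,0,-1]
}}

```text
t: 14.25
eef_pos: [0.5109, -0.1956, 0.1692]
eef_rot: [0.998, 0.056, 0.0, 0.0]
contact_force: [0.1, 0.5, 0.2]
opening: 0.002
gripper_force: 0.0
```

```bash
python3 - <<'E'
from h import *
o=[];P={}
for n,b in(('side',(225,145,295,205)),('top',(185,155,255,245))):
    p,d=capture(n);p=p[:,:,::-1].copy();P[n]=p;np.save(n+'7d.npy',d);cv2.imwrite(f'pics/{n}7.png',p)
    o.append(cv2.resize(p[b[1]:b[3],b[0]:b[2]],(395 if n=='top' else 405,507 if n=='top' else 347),interpolation=cv2.INTER_CUBIC))
h=np.zeros((507,800,3),np.uint8);h[:347,:405]=o[0];h[:,405:]=o[1];cv2.imwrite('pics/g7.png',h)
# heights from top depth along the bay axis, and difference to the plate
c=camera_params('top');d=np.load('top7d.npy');a=np.radians(YAW)
for y in(-20,0,20,36):
  r=[]
  for x in range(-40,41,16):
    w=[B[0]+(x*np.cos(a)-y*np.sin(a))/1e3,B[1]+(x*np.sin(a)+y*np.cos(a))/1e3,.05]
    q=cv2.projectPoints(np.array([w]),cv2.Rodrigues(c['R'])[0],c['t'],c['intrinsics'],c['distortion'])[0][0,0].round().astype(int)
    k=d[q[1]-1:q[1]+2,q[0]-1:q[0]+2];zc=(c['R']@w+c['t'])[2];r.append(round(50+(zc-np.median(k))*1000,1))
  print(y,r)
E
```

```text
-20 [np.float64(47.6), np.float64(48.4), np.float64(48.0), np.float64(49.9), np.float64(50.1), np.float64(52.2)]
0 [np.float64(50.2), np.float64(50.0), np.float64(51.3), np.float64(49.4), np.float64(50.3), np.float64(50.4)]
20 [np.float64(48.7), np.float64(50.9), np.float64(50.9), np.float64(50.8), np.float64(50.2), np.float64(48.8)]
36 [np.float64(48.6), np.float64(48.2), np.float64(50.6), np.float64(50.7), np.float64(52.0), np.float64(50.8)]
```

View pics/g7.png

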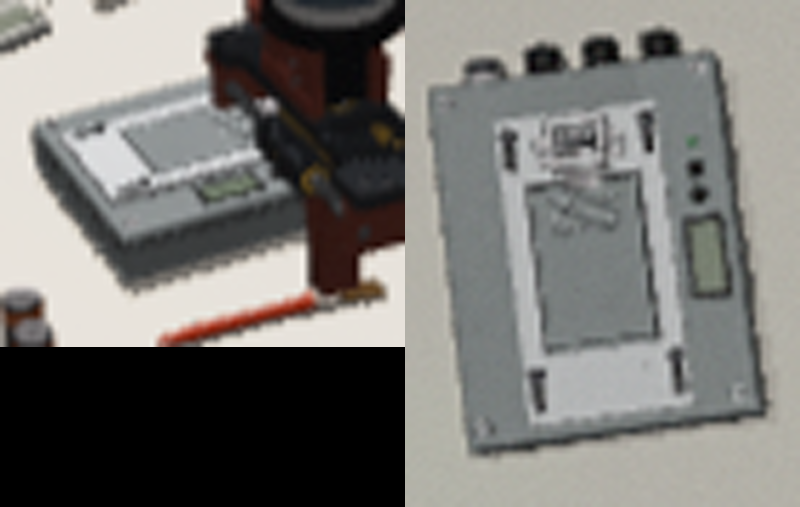

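The cover lies flat in the bay (top view about (218,201)), and depth readings put it within about 2 mm of z = 50 mm, the sensor's noise, with no tilt. The catch nose is over its free edge at about (215,186), and the brush and cells stand where they were.

```bash
python3 -c "
from station import *
print(hand_in())"
```

```text
the job is handed in; nothing more can be done
None
```

The battery cover is back on: tongue under the lip, flat and flush, with the spring catch over its free edge; the job was handed in at about 14 s, nothing else was touched, and no verdict was returned.

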